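# Open the swing-bolt parts pot

## Task

Open the steel parts pot on the bench so that it can be filled: unscrew the wing nut on its swing bolt well clear of the lips of the slotted lug, swing the eyebolt out of the slot and down to its stop, then turn the cover aside by its knob, all the way, so that the mouth lies open. Leave the oil can beside the pot standing where it is.

Things in the scene. Friction and masses are not known exactly. Their poses are not given: they have to be found in the camera images.
- pot: Grey cast parts pot, bolted to the bench. Origin: centre of its foot, on the bench top; z up; its front, with the swing bolt, looks to its -x. Round bowl 144 mm across, 139 mm high, on a foot 164 mm across, under a flat aluminium cover 156 mm across whose top face is 150 mm above the bench.
- bolt_hinge (a point): Centre of the horizontal hinge pin of the eyebolt, in two cheeks on the front of the pot, 80 mm above the bench and 105 mm in front of the pot's axis. The pin lies along the pot's y. Axes as the pot's.
- eyebolt (a joint): Swing of the 12 mm eyebolt about bolt_hinge, rad: 0 = upright in the slot of the lug; grows as its top swings forward (the pot's -x) and down; stop at 1.75, a little below level. Light friction: beyond about 0.4 it falls to the stop by itself. The lips hold it until the washer under the nut has risen over them: it swings freely from about 2.4 rad of the nut.
- wing_nut (a joint): Turn of the wing nut on the bolt, rad: 0 = tight; grows as it is unscrewed, anticlockwise seen from above; it starts between 0 and 0.5, its end stop is at 4.0. Steep thread: nut and washer climb 2.9 mm per rad. Friction 0.1 N m; it stays where it is left.
- nut_wings (a point): Middle of the wings of the steel wing nut, on the bolt's axis; about 188 mm above the bench when tight. z runs up along the bolt, y along the wings, x is the thin direction. The wings form one closed flat blade, 10 mm thick, 68 mm wide, 19 mm below to 9 mm (ears 13 mm) above this point; no bolt end sticks out. Below it a round hub 26 mm across (its top 15 mm below this point) on a 28 mm washer.
- cover (a joint): Turn of the cover about its upright pivot, rad: 0 = shut; grows clockwise seen from above (the knob travels forward and round to the pot's left); stop at 1.9, where the mouth lies open. Friction 0.2 N m; it stays where it is left. It can turn only when the eyebolt is out of the slot.
- cover_pivot (a point): Centre of the cover's upright pivot at its top face, 94 mm to the left (+y) of the pot's axis, 150 mm above the bench.
- cover_knob (a point): Middle of the black round knob on the cover, 124 mm from the pivot (when shut: 30 mm to the right of the pot's axis), 180 mm above the bench. The knob is 32 mm across from 12 mm below to 10 mm above this point, its top 13 mm above it.
- oil_can: Loose red oil can with a thin tall spout, 73x89x217 mm, standing behind the pot to its right. Origin: centre of its underside.
- lug (a point): Slotted lug at the front of the cover: point at its top face, where the bolt stands when upright, 105 mm in front of the pot's axis, 150 mm above the bench. The lug is 44 mm wide and ends 22 mm in front of this point; its slot is 16 mm wide, open to the front. Two lips, 4 mm high, 6 mm thick, stand at its front end either side of the slot and keep the nut's washer from sliding out.
Things that resemble listed ones, but are neither listed nor needed, are in the scene too. There is more than one size of the oil_can; the job needs the larger.

How it is judged (in metres and radians):
On the way, in this order (a step that is already met when the one before it is completed fails the run):
1. the wing nut is unscrewed clear of the lips, the bolt still in its slot (value of joint wing_nut above 1.6 rad and value of joint eyebolt below 0.6 rad), for 0.05 s.
2. the eyebolt is swung out of the slot and down, the cover still shut (value of joint eyebolt above 1.3 rad and value of joint cover below 0.3 rad), for 0.1 s.
At the end, for the whole second after the job is handed in: The eyebolt hangs forward at or near its stop (joint over 1.4 rad), the cover is turned aside to at least 1.65 of its 1.9 rad and at rest, and the oil can stands upright within 30 mm of where it was (value of joint eyebolt above 1.4 rad and value of joint cover above 1.65 rad and velocity of joint cover below 0.05 rad/s and distance of oil_can from where it was at the start of the episode below 0.03 m and angle between oil_can's own z axis and vertical below 0.15 rad); the robot touches nothing.
It fails at once if the oil can is knocked over or shoved away (tilted over 0.4 rad or moved over 50 mm) (angle between oil_can's own z axis and vertical above 0.4 rad or distance of oil_can from where it was at the start of the episode above 0.05 m).
It also fails if it takes over 64 s, if anything falls off the work surface, if the arm or the gripper's body presses on something with over 40 N, if the wrist force passes 120 N, or if a joint passes its speed limit or range.

## Robot

A 6-joint arm with a two-finger parallel gripper is mounted at the origin on a cart in front of the work surface, level with it; the furniture and walls round the work are solid. World frame = base frame: x ahead of the robot, y to its left, z up, the work surface at z = 0. Lengths are in mm, angles in rad, forces in N, time in s.
With the tool pointing down it reaches from about 275 to 1000 mm from the base axis. Payload 8.4 kg.
Tool frame: the origin (TCP) lies at the centre of the arm's flange, where the gripper is bolted on; the fingertips stand 173 mm ahead of it and the grasp point (between the pads) lies 155 mm ahead of it (tcp_to_tips is the distance from the TCP to the fingertips, in mm); z points along the fingers, x is the direction in which the jaws open and shut, and the axes are right-handed (so a half turn about z gives the same grasp; the last joint's range is limited). The gripper opens to 85 mm and grips with 20 to 120 N. Pads are 22 mm wide; open, the fingers measure 114 mm over their backs; the gripper's body (76 mm by 85 mm) begins 54 mm behind the grasp point. The pads swing forward as they close: fully open they stand 13 mm farther back than shut.
Start: joints at [1.254, 0.353, 1.633, -0, 1.155, -0.002], TCP at [193.515, 594.291, 404.681] pointing down, gripper open.
Joint ranges: [-2.63, 2.63], [-0.92, 2.1], [0.06, 2.66], [-1.3, 4.44], [0, 2.69], [-3.02, 3.02]. Speed limits (rad/s): [2.22, 2.22, 2.79, 3.14, 3.14, 3.14].

## Interface

Orientations are given as [roll, pitch, yaw] about the fixed x, y, z axes, in that order (R = Rz(yaw) Ry(pitch) Rx(roll)).
In Python, from rig import sense, grab_frame, camera_info, sign_off, tcp_to_tips gives the robot as it stands.
- The arm moves only by the shell command python3 -m creep 'ROWS' [FORCE]. ROWS is text: rows parted by semicolons, each of 5 numbers parted by spaces: the opening in per cent of the stroke, from 0 (shut) to 100 (fully open), then the shift along the tool's x, y, z in cm, then the turn about the tool's z in degrees. In form: fingers tx ty tz roll; .... A call has 1 to 20 rows; each row is the pose to reach, as a shift and turn from the pose measured when the call began, along the tool's axes at that moment; what a row does not reach only later rows make up. A row lasts 1/10 s, in which the tool goes at most 50 mm and 8.59 degrees, less where a joint would pass 70% of its speed; a pose out of reach is approached as far as the arm can. A call with a gripper value outside its range is refused whole. The fingers move at their own pace and stop on an object; FORCE is the grip in N (left out, the last holds). Time passes only in rows, so rows that repeat a pose let the fingers close. It gives the time, the measured TCP pose, the force and the opening at its end, in the units of the state.
- sense(): the state, without advancing time (a new reading comes with each control period).
- grab_frame(name): name is "scene" or "top"; returns (picture, depth): 480x640x3 uint8, blue, green, red; 480x640 float32, mm along the optical axis (not along the pixel's ray), 0 where there is no reading.
- camera_info(name): a dict with "vertical_fov" (degrees; the focal length in pixels is half the picture's height over the tangent of half this angle, whatever the lens; pixels are square), "cx", "cy" (the principal point, pixels), "world_to_cam" (4x4, takes a point from world to camera coordinates). Camera axes: x right, y down, z forward; pixel columns grow to the right and rows downward; lengths in mm; the calibration is good to about 2 mm. A picture is of the moment at which its call begins. camera_info takes no time and is no camera call.
- sign_off(): hands the job in, once; it reports no verdict.
The state is a dict: "clock": time; "qpos": joint angles; "qvel": joint speeds; "joint_efforts": joint torques, N m; "eef_pos": TCP position; "tcp_rot": TCP orientation; "contact_force": force on the tool from outside, world axes, zero at the start; "wrist_torque": the same for the moment, N m; "opening": opening from 0.0 (shut) to 1.0 (fully open).
Only numpy, scipy, OpenCV 4.12 (cv2) and the standard library are available. Lean on these libraries where they do the work, as an engineer would, in place of code of your own. Each camera call takes 0.05 s, during which the arm holds its last target.

## Working session

There is one attempt and no reset: what is moved stays moved. The work goes in short steps, Python scripts to look and compute and a shell command to move; the robot and the scene stay as the last step left them, time stands still between calls to the robot, and variables do not carry over. Pictures are saved under pics/ and viewed, and the job is handed in when it is done.

```bash
ls; mkdir -p pics; python3 - <<'E'
from rig import *
import cv2,json
s=sense();print(s)
for n in("scene","top"):
    p,d=grab_frame(n);cv2.imwrite(f"pics/{n}0.png",p)
    i=camera_info(n);print(n,i)
print(tcp_to_tips)
E
```

```text
pics
{'clock': 0.0, 'qpos': array([ 1.25361476e+00,  3.53661344e-01,  1.63415538e+00,  1.26084130e-05,
        1.15517056e+00, -2.37483383e-03]), 'qvel': array([-0.00022409,  0.00015112, -0.0001254 ,  0.00046425,  0.00071114,
       -0.00032171]), 'joint_efforts': array([-2.36586551e-03, -6.05241680e+01, -3.42067230e+01, -1.96242017e-04,
        9.30967683e-03, -6.60091757e-06]), 'eef_pos': array([193.42946644, 594.0647121 , 403.9441713 ]), 'tcp_rot': array([-3.14157781e+00,  1.39459337e-03,  1.25598451e+00]), 'contact_force': array([-0.04942555, -0.58102782,  0.29100889]), 'wrist_torque': array([ 0.01055468, -0.02720062, -0.01396375]), 'opening': 0.9989801143396656}
scene {'vertical_fov': 54.58761462771983, 'cx': 319.962748417887, 'cy': 245.16634183127107, 'world_to_cam': array([[-5.23359485e-01, -8.51987774e-01,  1.45493160e-02,
         2.30004579e+02],
       [-5.94988153e-01,  3.53160302e-01, -7.21988157e-01,
         4.76027790e+02],
       [ 6.09986842e-01, -3.86516021e-01, -6.91752425e-01,
         5.34152069e+02],
       [ 0.00000000e+00,  0.00000000e+00,  0.00000000e+00,
         1.00000000e+00]])}
top {'vertical_fov': 50.460577693837315, 'cx': 321.0063073553697, 'cy': 229.42965668025653, 'world_to_cam': array([[-2.50984569e-02, -9.99684218e-01, -1.23741065e-03,
        -8.38233413e+01],
       [-9.97179913e-01,  2.51231178e-02, -7.07181010e-02,
         6.25667681e+02],
       [ 7.07268571e-02, -5.40994162e-04, -9.97495573e-01,
         1.02815593e+03],
       [ 0.00000000e+00,  0.00000000e+00,  0.00000000e+00,
         1.00000000e+00]])}
173.4
```

View pics/scene0.png

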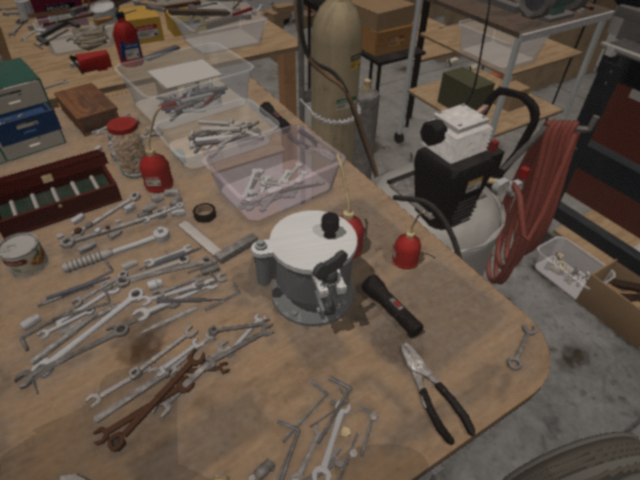

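View pics/top0.png

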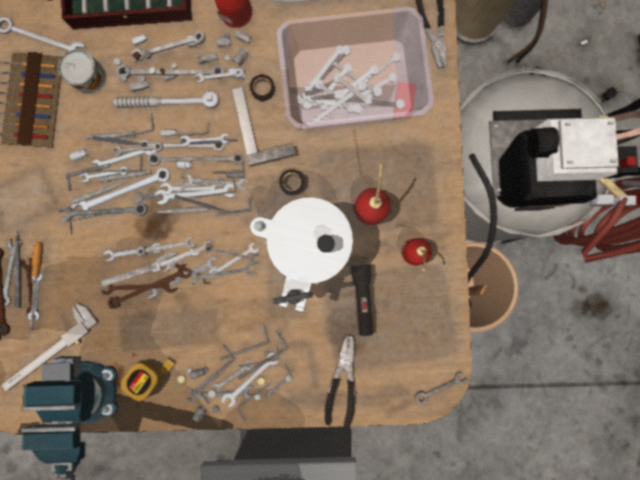

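The top view shows the pot cover at (310,240), its pivot ear at (260,226), the knob at (326,242) and the wing nut at (293,296). There are two red cans beside it, at (372,207), which is larger, and (416,251), which is smaller. Another red can stands by the far bin. Next I'll enlarge and measure.

```bash
cat > h.py <<'E'
import numpy as np,cv2
from rig import *
def cam(n):
    i=camera_info(n);f=240/np.tan(np.radians(i["vertical_fov"])/2);return i,f
def unproj(n,u,v,d):
    i,f=cam(n);c=np.array([(u-i["cx"])*d/f,(v-i["cy"])*d/f,d]);W=i["world_to_cam"];return W[:3,:3].T@(c-W[:3,3])
def atz(n,u,v,z):
    i,f=cam(n);W=i["world_to_cam"];R=W[:3,:3];o=-R.T@W[:3,3];r=R.T@np.array([(u-i["cx"])/f,(v-i["cy"])/f,1]);return o+r*(z-o[2])/r[2]
def proj(n,p):
    i,f=cam(n);W=i["world_to_cam"];c=W[:3,:3]@np.array(p)+W[:3,3];return c[0]/c[2]*f+i["cx"],c[1]/c[2]*f+i["cy"]
def cloud(n,d):
    i,f=cam(n);v,u=np.mgrid[0:480,0:640];c=np.stack([(u-i["cx"])*d/f,(v-i["cy"])*d/f,d],-1);W=i["world_to_cam"];return (c-W[:3,3])@W[:3,:3]
E
python3 - <<'E'
from h import *
p,d=grab_frame("top");np.save("top_d0.npy",d);q,e=grab_frame("scene");np.save("sc_d0.npy",e)
a=cv2.resize(p[170:350,240:460],None,fx=3.5,fy=3.3,interpolation=cv2.INTER_CUBIC)
a=cv2.resize(p[175:325,240:440],None,fx=4,fy=4,interpolation=cv2.INTER_CUBIC);cv2.imwrite("pics/c1.png",a)
a=cv2.resize(q[195:345,230:430],None,fx=4,fy=4,interpolation=cv2.INTER_CUBIC);cv2.imwrite("pics/c2.png",a)
C=cloud("top",d)
sub=C[190:320,240:360].reshape(-1,3)
m=(abs(sub[:,2]-150)<4);print(m.sum())
# circle fit of the cover (exclude lug, ear later)
msk=(abs(C[:,:,2]-150)<5).astype(np.uint8);msk[:, :240]=0;msk[:,365:]=0;msk[:185]=0;msk[325:]=0
cv2.imwrite("pics/m.png",cv2.resize(msk[175:325,240:440]*255,None,fx=4,fy=4))
for (u,v) in [(326,242),(260,226),(293,296),(283,297),(303,292),(297,307),(372,207),(376,200),(416,251)]:
    print(u,v,C[v,u].round(1))
E
```

```text
6001
326 242 [ 589.2 -107.5  196.3]
260 226 [622.4   9.5 161.5]
293 296 [498.6 -49.  197.5]
283 297 [497.4 -31.9 197.4]
303 292 [502.6 -64.3 149.8]
297 307 [476.5 -53.2 154.2]
372 207 [ 658.7 -198.5   97. ]
376 200 [ 668.  -203.   129.2]
416 251 [ 572.9 -284.6   70.4]
```

View pics/c1.png

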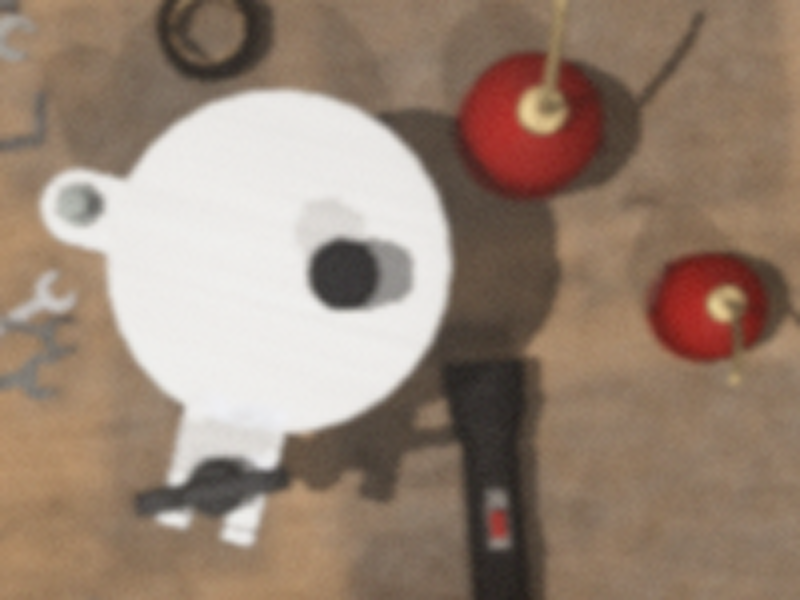

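View pics/c2.png

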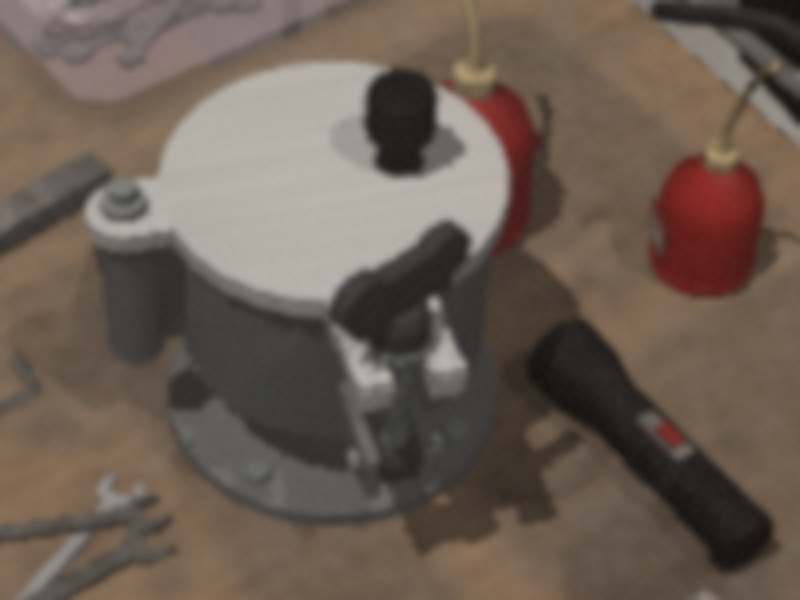

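View pics/m.png

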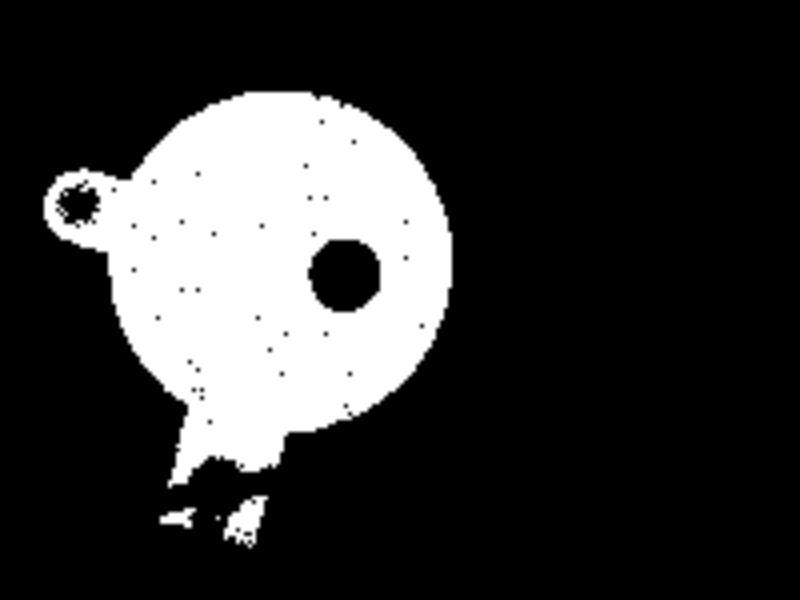

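The crops confirm this. The larger can (372,207), behind the pot and to its right, is the oil_can of the job. The smaller one at (416,251) is the decoy. The wings lie across the lug at about (293,296), nearly square to the slot. Now the precise poses.

```bash
python3 - <<'E'
from h import *
def c(u,v): return 240+(u-1.5)/4,175+(v-1.5)/4
ctr=atz("top",*c(280.5,261.5),150); piv=atz("top",*c(78,204),161)
print(ctr,piv,np.linalg.norm((ctr-piv)[:2]))
kn=atz("top",*c(344,274.5),193);print("knob",kn,np.linalg.norm((kn-piv)[:2]))
dy=(piv-ctr)[:2];print("yaw from piv",np.degrees(np.arctan2(dy[1],dy[0]))-90, "from knob",np.degrees(np.arctan2(*((piv-kn)[:2][::-1])))-90)
C=cloud("top",np.load("top_d0.npy")); 
P=C[285:305,270:320].reshape(-1,3);B=P[(P[:,2]>185)&(P[:,2]<206)]
print(len(B),B.mean(0),B[:,2].max())
rc=cv2.minAreaRect(B[:,:2].astype(np.float32));print(rc)
w,V=np.linalg.eigh(np.cov(B[:,:2].T));print(V,np.sqrt(w),np.degrees(np.arctan2(V[1,1],V[0,1])))
C2=cloud("scene",np.load("sc_d0.npy"));P=C2.reshape(-1,3)
B=P[(P[:,2]>178)&(P[:,2]<210)&(np.hypot(P[:,0]-500,P[:,1]+49)<45)];print(len(B),B.mean(0),cv2.minAreaRect(B[:,:2].astype(np.float32)))
for yaw in (-14,-12,-10):
    a=np.radians(yaw);R=np.array([[np.cos(a),-np.sin(a)],[np.sin(a),np.cos(a)]])
    print(yaw,"lug",ctr[:2]+R@[-105,0],"piv",ctr[:2]+R@[0,94],"knob",ctr[:2]+R@[0,-30])
p=[atz("top",*c(532,125),60)];print("can",p)
E
```

```text
[595.65632748 -78.63597179 150.        ] [623.12803028  11.1004085  161.        ] 93.84728233401823
knob [ 587.18901599 -106.7883171   193.        ] 123.24513934418103
yaw from piv -17.021332574152822 from knob -16.954125589639844
237 [496.0754742  -49.08121579 197.99719411] 204.7146647195714
((495.74554443359375, -48.874664306640625), (10.009121894836426, 66.56253051757812), 8.965529441833496)
[[-0.98762416 -0.15683912]
 [-0.15683912  0.98762416]] [ 2.94288066 19.21602005] 99.02347468427494
449 [491.33026218 -45.03560614 191.60813997] ((494.13568115234375, -47.083011627197266), (11.692376136779785, 66.32830810546875), 9.145190238952637)
-14 lug [493.77527622 -53.23417275] piv [618.39698567  12.57182648] knob [ 588.39867062 -107.74484358]
-12 lug [492.95082941 -56.80524425] piv [615.20002642  13.30990268] knob [ 589.41897676 -107.98039981]
-10 lug [492.25151342 -60.40291313] piv [611.97925618  13.935957  ] knob [ 590.44688215 -108.18020438]
can [array([ 665.14767856, -203.56976631,   60.        ])]
```

```bash
cat >> h.py <<'E'
def go(x,y,z,yaw=None,s=None):
    s=s or sense();from scipy.spatial.transform import Rotation as Ro
    R=Ro.from_euler("xyz",s["tcp_rot"]).as_matrix();t=R.T@(np.array([x,y,z])-s["eef_pos"])/10
    cy=np.degrees(np.arctan2(R[1,0],R[0,0]))
    return "shift cm",t.round(2),"yaw now",cy.round(2),"roll",None if yaw is None else round(-((yaw-cy)),2)
E
python3 - <<'E'
from h import *
C=cloud("top",np.load("top_d0.npy"));a=(C[:,:,2]>120)&(C[:,:,0]<750)&(C[:,:,1]>0)&(C[:,:,0]>100);print(C[a].max(0) if a.any() else 0, a.sum())
print(go(495.7,-48.6,400,-171))
E
```

```text
[639.78378773 437.68362151 166.69974295] 4103
('shift cm', array([-51.76,  48.64,   0.47]), 'yaw now', np.float64(71.96), 'roll', np.float64(242.96))
```

Path clear; nothing is taller than 170 mm on the way.

```bash
python3 -m creep '100 -3 2.8 0.4 8; 100 -6 5.6 0.4 16; 100 -9 8.5 0.4 24; 100 -12 11.3 0.4 32; 100 -15 14 0.4 40; 100 -18 17 0.4 48; 100 -21 19.7 0.4 56; 100 -24 22.5 0.4 64; 100 -27 25.4 0.4 72; 100 -30 28.2 0.4 80; 100 -33 31 0.4 88; 100 -36 33.8 0.4 96; 100 -39 36.6 0.4 104; 100 -42 39.4 0.4 112; 100 -45 42.3 0.4 120; 100 -48 45 0.4 128; 100 -50 47 0.4 136; 100 -51.8 48.6 0.4 144; 100 -51.8 48.6 0.4 152; 100 -51.8 48.6 0.4 160' 60
python3 - <<'E'
from h import *
s=sense();print(s["qpos"].round(3));print(go(495.7,-48.6,400,-171))
E
```

```text
clock: 2.2
eef_pos: [495.3, -49.7, 400.4]
tcp_rot: [3.141, -0.001, -1.544]
contact_force: [0.3, 0.7, 0.2]
opening: 1.0
[-1.030e-01  1.590e-01  1.904e+00 -1.000e-03  1.079e+00  1.442e+00]
('shift cm', array([-0.11, -0.04,  0.04]), 'yaw now', np.float64(-88.46), 'roll', np.float64(82.54))
```

```bash
python3 -m creep '100 -0.1 0 0 8.5; 100 -0.1 0 0 17; 100 -0.1 0 0 25.5; 100 -0.1 0 0 34; 100 -0.1 0 0 42.5; 100 -0.1 0 0 51; 100 -0.1 0 0 59.5; 100 -0.1 0 0 68; 100 -0.1 0 0 76; 100 -0.1 0 0 82.5; 100 -0.1 0 0 82.5; 100 -0.1 0 1 82.5; 100 -0.1 0 2 82.5'
python3 - <<'E'
from h import *
s=sense();print(s["qpos"].round(3));print(go(495.7,-48.6,349.5,-171))
p,d=grab_frame("scene");cv2.imwrite("pics/s2.png",cv2.resize(p[150:350,200:460],None,fx=3,fy=3))
E
```

```text
clock: 3.5
eef_pos: [495.3, -48.7, 379.7]
tcp_rot: [-3.141, -0.0, -2.981]
contact_force: [-0.5, -0.4, 0.7]
opening: 0.995
[-1.010e-01  1.830e-01  1.926e+00 -1.000e-03  1.033e+00  2.881e+00]
('shift cm', array([-0.05,  0.01,  3.02]), 'yaw now', np.float64(-170.81), 'roll', np.float64(0.19))
```

View pics/s2.png

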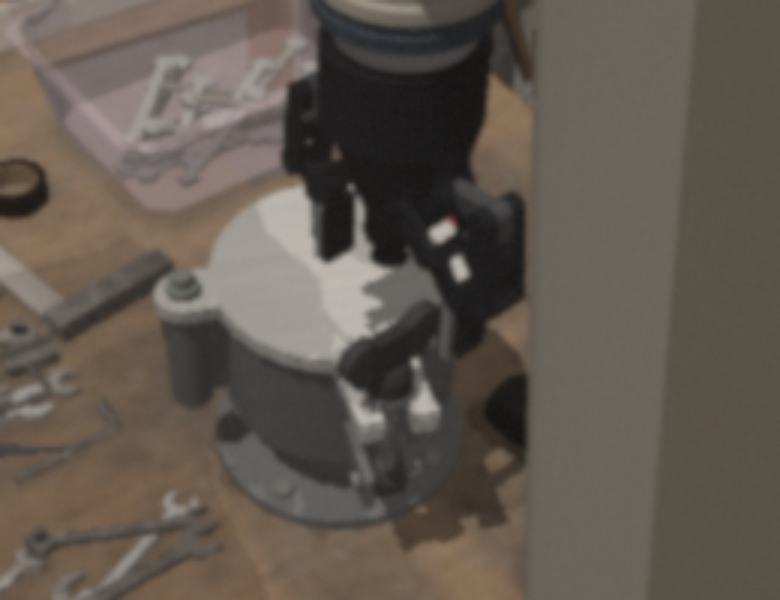

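```bash
python3 - <<'E'
from h import *
s=sense();e=s["eef_pos"]
for dz in (0,-155,-173,-190): 
    u,v=proj("scene",e+[0,0,dz]);print(dz,(u-200)*3,(v-150)*3)
a=np.radians(9.2);x=np.array([np.cos(a),np.sin(a),0])
for k in(-42,42):
    u,v=proj("scene",e+[0,0,-160]+k*x);print(k,(u-200)*3,(v-150)*3)
E
```

```text
0 402.55103575184705 30.85063219034427
-155 391.52864382251073 292.7447712604784
-173 390.4634860417354 318.0531237268396
-190 389.49111225855376 341.15691067556384
-42 448.4335050246209 346.01103995664766
42 337.59767659790464 256.6007882360767
```

The picture shows the fingers straddling the blade, as projected: rear finger tip at crop (337,250), front finger at about (465,330), blade at (390,345). Descend and grip.

```bash
python3 -m creep '100 -0.05 0 1 0; 100 -0.05 0 2 0; 100 -0.05 0 3 0; 100 -0.05 0 3 0; 50 -0.05 0 3 0; 30 -0.05 0 3 0; 0 -0.05 0 3 0; 0 -0.05 0 3 0; 0 -0.05 0 3 0; 0 -0.05 0 3 0; 0 -0.05 0 3 0; 0 -0.05 0 3 0; 0 -0.05 0 3 0; 0 -0.05 0 3 0' 60
```

```text
clock: 4.95
eef_pos: [495.4, -48.5, 348.2]
tcp_rot: [3.142, -0.002, -2.982]
contact_force: [2.7, 2.5, 4.0]
opening: 0.102
```

```bash
python3 -m creep '0 0 0 -0.04 -8; 0 0 0 -0.08 -16; 0 0 0 -0.12 -24; 0 0 0 -0.16 -32; 0 0 0 -0.2 -40; 0 0 0 -0.24 -48; 0 0 0 -0.28 -56; 0 0 0 -0.32 -64; 0 0 0 -0.32 -64'
python3 -c "
from h import *
s=sense();print(s['contact_force'],s['wrist_torque'],s['qpos'].round(2))"
```

```text
clock: 5.85
eef_pos: [495.4, -48.7, 351.5]
tcp_rot: [3.14, -0.001, -1.863]
contact_force: [1.5, 0.9, 3.6]
opening: 0.103
[1.49311522 0.87527075 3.57211461] [ 0.08984976 -0.57289698  0.06444809] [-0.1   0.22  1.95 -0.    0.97  1.76]
```

```bash
python3 -m creep '0 0 0 -0.04 -8; 0 0 0 -0.08 -16; 0 0 0 -0.12 -24; 0 0 0 -0.16 -32; 0 0 0 -0.2 -40; 0 0 0 -0.24 -48; 0 0 0 -0.28 -56; 0 0 0 -0.32 -64; 0 0 0 -0.36 -72; 0 0 0 -0.4 -80; 0 0 0 -0.44 -88; 0 0 0 -0.48 -96; 0 0 0 -0.53 -104; 0 0 0 -0.53 -106; 0 0 0 -0.53 -106'
python3 -c "
from h import *
s=sense();print(s['contact_force'],s['wrist_torque'],s['qpos'].round(2))
p,d=grab_frame('scene');cv2.imwrite('pics/s3.png',cv2.resize(p[150:350,200:460],None,fx=3,fy=3))"
```

```text
clock: 7.35
eef_pos: [495.6, -48.8, 356.8]
tcp_rot: [3.141, 0.001, -0.016]
contact_force: [4.1, 1.3, 0.9]
opening: 0.103
[4.08317499 1.30339263 0.85163016] [ 0.24874761 -0.9245072  -0.02293627] [-0.1   0.21  1.95 -0.    0.98 -0.08]
```

View pics/s3.png

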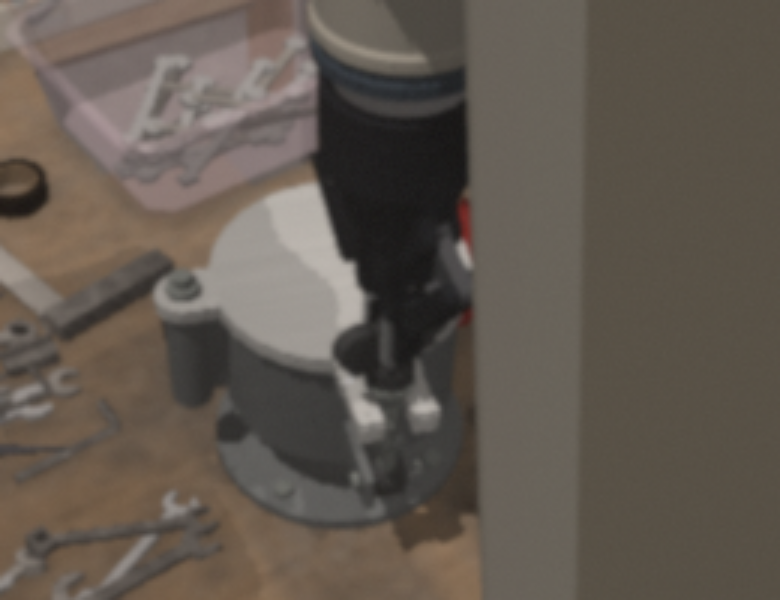

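```bash
python3 -m creep '30 0 0 0 0; 100 0 0 0 0; 100 0 0 0 0; 100 0 0 0 0; 100 0 0 0.6 0; 100 0 0 1.2 0; 100 0 0 1.6 0; 100 -1 0 1.6 0; 100 -2 0 1.6 0; 100 -3 0 1.6 0; 100 -3.7 0 1.6 0; 100 -4.7 -0.3 1.6 0; 100 -5.6 -0.6 1.7 0; 100 -6.6 -0.9 1.8 0; 100 -7.5 -1.2 2 0; 100 -8.5 -1.5 2.2 0; 100 -9.4 -1.8 2.4 0; 100 -9.4 -1.8 2.4 0'
python3 -c "
from h import *
s=sense();print(s['contact_force'],s['wrist_torque'],s['qpos'].round(2))
p,d=grab_frame('scene');cv2.imwrite('pics/s4.png',cv2.resize(p[150:350,200:460],None,fx=3,fy=3))"
```

```text
clock: 9.2
eef_pos: [400.4, -28.8, 332.5]
tcp_rot: [3.141, 0.003, -0.016]
contact_force: [-0.1, -0.3, 0.8]
opening: 1.002
[-0.07901282 -0.30262999  0.79890878] [ 0.03015707 -0.01882698 -0.05474595] [-0.08  0.1   2.16 -0.    0.89 -0.06]
```

View pics/s4.png

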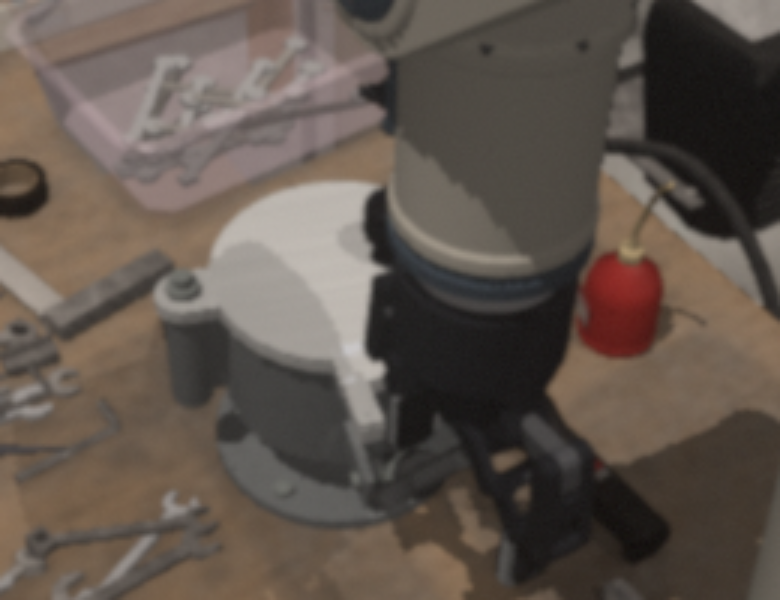

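The eyebolt seems to lie forward, at crop (430,465). Lift and check.

```bash
python3 -m creep '100 -9.4 0 0 0' >/dev/null; echo; python3 -c "
from h import *
print(sense()['eef_pos'])"
```

```text
[356.37198474 -28.58509215 333.91910751]
```

That row had a mistake: I wrote an x shift where I meant to lift. The tool backed off 44 mm at height, clear of everything. Now the lift.

```bash
python3 -m creep '100 0 0 -3 0; 100 0 0 -6 0; 100 0 0 -9 0; 100 0 5 -10 0; 100 0 10 -10 0; 100 0 15 -10 0; 100 0 15 -10 0'
python3 -c "
from h import *
print(go(586.9,-107.3,400,-17))
p,d=grab_frame('scene');cv2.imwrite('pics/s5.png',cv2.resize(p[150:350,200:460],None,fx=3,fy=3))
p,d=grab_frame('top');cv2.imwrite('pics/t5.png',cv2.resize(p[175:355,240:460],None,fx=3,fy=3))"
```

```text
clock: 10.05
eef_pos: [353.7, -183.3, 434.8]
tcp_rot: [3.138, -0.006, -0.021]
contact_force: [-0.6, -0.1, -0.4]
opening: 1.001
('shift cm', array([23.14, -8.1 ,  3.58]), 'yaw now', np.float64(-1.21), 'roll', np.float64(15.79))
```

View pics/s5.png

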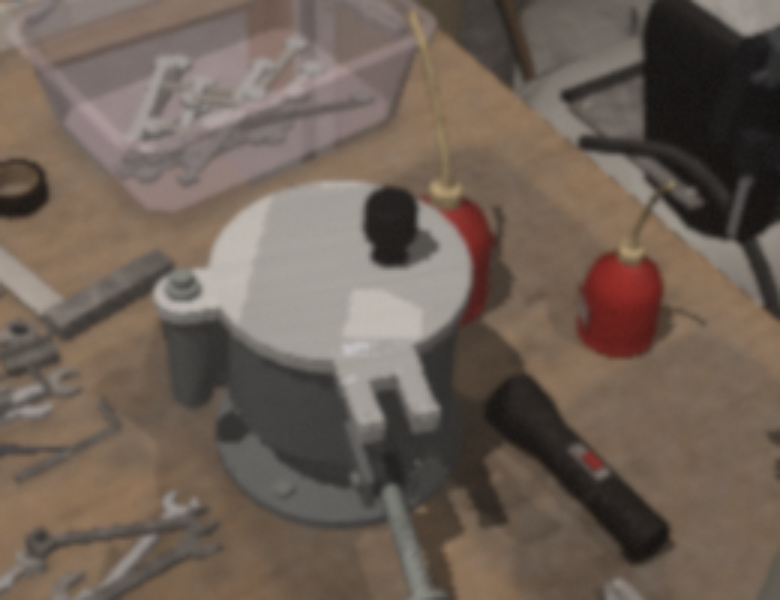

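View pics/t5.png

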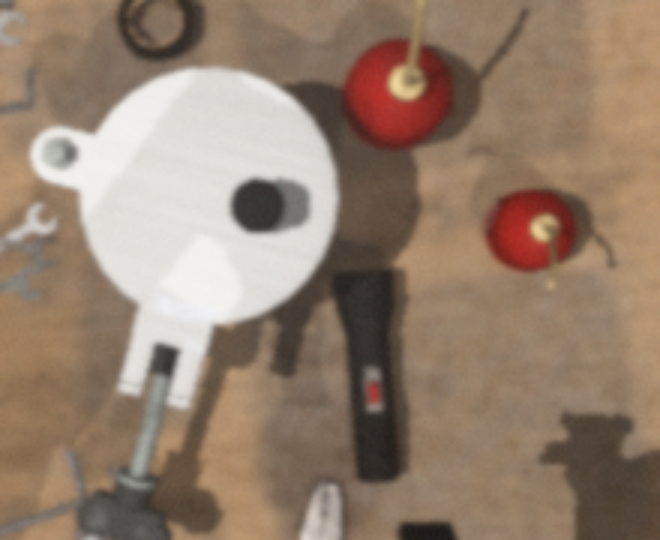

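The eyebolt lies forward and down, with its nut at top crop (120,510). The cover is still shut and the big can is undisturbed at (398,95). On to the knob, at top crop (257,205).

```bash
python3 -m creep '100 3.3 -1.2 0 2; 100 6.6 -2.4 0 4; 100 9.9 -3.5 1 6; 100 13.2 -4.6 2 8; 100 16.5 -5.8 3 10; 100 19.8 -7 3.6 12; 100 22 -7.8 3.6 14; 100 23.1 -8.1 3.6 15.8; 100 23.1 -8.1 3.6 15.8; 100 23.1 -8.1 3.6 15.8'
python3 -c "
from h import *
print(sense()['qpos'].round(2),go(586.9,-107.3,335,-17))"
```

```text
clock: 11.15
eef_pos: [585.9, -101.9, 398.6]
tcp_rot: [3.142, -0.003, -0.292]
contact_force: [-0.3, -1.3, -0.5]
opening: 0.999
[-0.17  0.31  1.71 -0.    1.12  0.12] ('shift cm', array([0.23, 0.48, 6.36]), 'yaw now', np.float64(-16.75), 'roll', np.float64(0.25))
```

```bash
python3 -m creep '100 0.2 0.5 0 0; 100 0.2 0.5 1.5 0; 100 0.2 0.5 3 0; 100 0.2 0.5 4.5 0; 100 0.2 0.5 6 0; 100 0.2 0.5 6.4 0; 100 0.2 0.5 6.4 0; 60 0.2 0.5 6.4 0; 30 0.2 0.5 6.4 0; 20 0.2 0.5 6.4 0; 20 0.2 0.5 6.4 0; 20 0.2 0.5 6.4 0; 20 0.2 0.5 6.4 0; 20 0.2 0.5 6.4 0' 50
python3 - <<'E'
from h import *
s=sense();print(s['qpos'].round(2),s['eef_pos'],s['contact_force'],s['wrist_torque'])
e=s['eef_pos'][:2];ctr=np.array([595.66,-78.64]);a=np.radians(-17)
piv=ctr+94*np.array([-np.sin(a),np.cos(a)]);r=e-piv;print(piv,np.linalg.norm(r))
from scipy.spatial.transform import Rotation as Ro
R=Ro.from_euler("xyz",s["tcp_rot"]).as_matrix()
r=r/np.linalg.norm(r)*124
for th in np.arange(6,115,6.):
    t=-np.radians(th);p=piv+np.array([[np.cos(t),-np.sin(t)],[np.sin(t),np.cos(t)]])@r
    d=R.T@np.array([*(p-e),0])/10;print(th,d[:2].round(2),p.round(0))
E
```

```text
clock: 12.55
eef_pos: [586.8, -107.4, 335.4]
tcp_rot: [-3.142, -0.005, -0.292]
contact_force: [-0.3, 0.2, 7.0]
opening: 0.354
[-0.18  0.38  1.76 -0.    0.99  0.11] [ 586.82028992 -107.44959949  335.43130731] [-0.31571243  0.16091395  7.01891715] [-0.03560784  0.12665528  0.04835129]
[623.14294024  11.25264706] 124.13524182765227
6.0 [-1.3  -0.09] [ 575. -103.]
12.0 [-2.58 -0.3 ] [563. -97.]
18.0 [-3.83 -0.64] [552. -90.]
24.0 [-5.04 -1.11] [542. -82.]
30.0 [-6.19 -1.7 ] [532. -73.]
36.0 [-7.28 -2.41] [524. -63.]
42.0 [-8.28 -3.24] [517. -53.]
48.0 [-9.2  -4.16] [511. -41.]
54.0 [-10.01  -5.17] [506. -29.]
60.0 [-10.71  -6.26] [502. -17.]
66.0 [-11.29  -7.42] [500.  -4.]
72.0 [-11.75  -8.63] [499.   9.]
78.0 [-12.08  -9.89] [500.  22.]
84.0 [-12.28 -11.17] [501.  35.]
90.0 [-12.34 -12.47] [505.  48.]
96.0 [-12.27 -13.76] [509.  60.]
102.0 [-12.06 -15.05] [515.  71.]
108.0 [-11.72 -16.3 ] [522.  82.]
114.0 [-11.25 -17.51] [530.  93.]
```

```bash
python3 -m creep '20 -0.65 0 0 3; 20 -1.3 -0.1 0 6; 20 -1.9 -0.2 0 9; 20 -2.6 -0.3 0 12; 20 -3.2 -0.45 0 15; 20 -3.8 -0.65 0 18; 20 -4.4 -0.85 0 21; 20 -5.05 -1.1 0 24; 20 -5.6 -1.4 0 27; 20 -6.2 -1.7 0 30; 20 -6.75 -2.05 0 33; 20 -7.3 -2.4 0 36; 20 -7.8 -2.8 0 39; 20 -8.3 -3.25 0 42; 20 -8.75 -3.7 0 45; 20 -9.2 -4.15 0 48; 20 -9.6 -4.65 0 51; 20 -10 -5.15 0 54; 20 -10 -5.15 0 54'
cat > a.py <<'E'
from h import *
s=sense();print(s['qpos'].round(2),s['eef_pos'],s['contact_force'],s['wrist_torque'])
e=s['eef_pos'][:2];piv=np.array([623.14,11.25]);r=e-piv;print(np.linalg.norm(r))
from scipy.spatial.transform import Rotation as Ro
R=Ro.from_euler("xyz",s["tcp_rot"]).as_matrix()
r0=np.array([586.82,-107.45])-piv;print("turned",np.degrees(np.arctan2(r0[1],r0[0])-np.arctan2(r[1],r[0]))%360)
r=r/np.linalg.norm(r)*124
for th in np.arange(6,61,6.):
    t=-np.radians(th);p=piv+np.array([[np.cos(t),-np.sin(t)],[np.sin(t),np.cos(t)]])@r
    d=R.T@np.array([*(p-e),0])/10;print(th,d[:2].round(2),p.round(0))
p,d=grab_frame('scene');cv2.imwrite('pics/s6.png',cv2.resize(p[150:350,200:460],None,fx=3,fy=3))
E
python3 a.py
```

```text
clock: 14.45
eef_pos: [505.5, -28.8, 335.4]
tcp_rot: [-3.138, -0.002, -1.236]
contact_force: [-3.2, -0.5, 5.9]
opening: 0.348
[-0.06  0.25  1.95 -0.    0.93  1.18] [505.49591377 -28.83736539 335.42189559] [-3.17012469 -0.46166389  5.85592596] [-0.1009004   0.46219284 -0.04650594]
124.28647507860666
turned 54.17025445264586
6.0 [-1.3 -0.1] [502. -16.]
12.0 [-2.58 -0.32] [500.  -3.]
18.0 [-3.83 -0.66] [499.   9.]
24.0 [-5.04 -1.13] [500.  22.]
30.0 [-6.19 -1.73] [501.  35.]
36.0 [-7.27 -2.44] [505.  48.]
42.0 [-8.28 -3.26] [509.  60.]
48.0 [-9.19 -4.19] [515.  72.]
54.0 [-10.   -5.2] [522.  83.]
60.0 [-10.7   -6.29] [530.  93.]
```

View pics/s6.png

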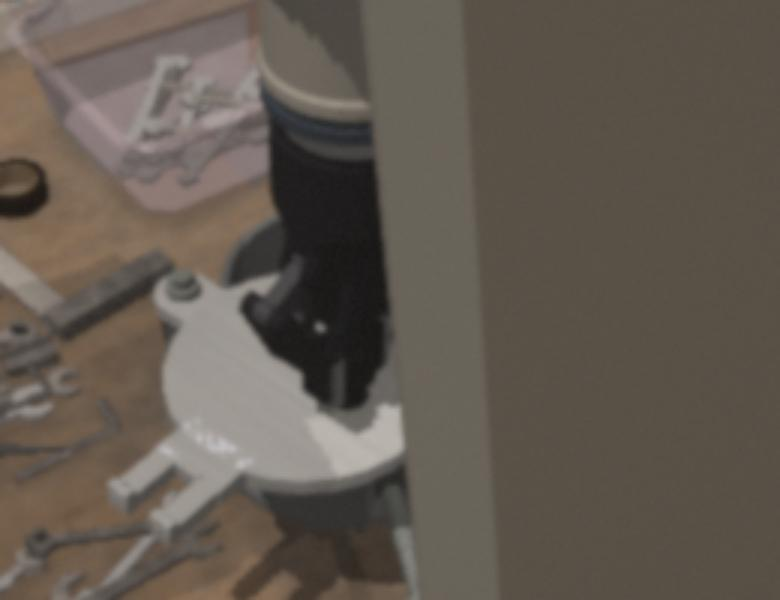

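The cover follows: it is half open, with its lug now at crop (160,490). Continue almost to the stop.

```bash
python3 -m creep '20 -0.65 0 0 3; 20 -1.3 -0.1 0 6; 20 -1.9 -0.2 0 9; 20 -2.6 -0.3 0 12; 20 -3.2 -0.45 0 15; 20 -3.8 -0.65 0 18; 20 -4.4 -0.85 0 21; 20 -5.05 -1.1 0 24; 20 -5.6 -1.4 0 27; 20 -6.2 -1.7 0 30; 20 -6.75 -2.05 0 33; 20 -7.3 -2.4 0 36; 20 -7.8 -2.8 0 39; 20 -8.3 -3.25 0 42; 20 -8.75 -3.7 0 45; 20 -9.2 -4.2 0 48; 20 -9.6 -4.7 0 51; 20 -9.85 -4.95 0 52.7; 20 -9.95 -5.1 0 53.5; 20 -9.95 -5.1 0 53.5'
python3 a.py|head -4
```

```text
clock: 16.5
eef_pos: [520.8, 81.9, 335.4]
tcp_rot: [-3.138, 0.001, -2.169]
contact_force: [-1.5, 2.0, 5.0]
opening: 0.356
[ 0.15  0.28  1.91 -0.    0.95  2.32] [520.82526385  81.9203024  335.43389252] [-1.48609018  2.04840004  4.99825368] [ 0.0687949   0.48567636 -0.17912064]
124.34869067926569
turned 107.62027196599502
6.0 [-1.3  -0.11] [529.  92.]
```

View pics/s6.png

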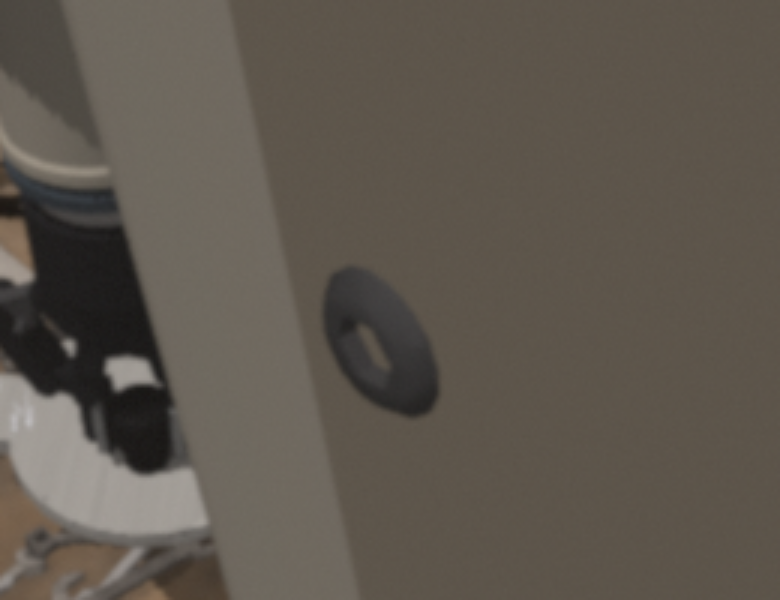

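Turned 107.6° = 1.88 rad, nearly at the stop and the arm now hides the pot. Release, lift straight up, then move away.

```bash
python3 -m creep '45 0 0 0 0; 80 0 0 0 0; 100 0 0 0 0; 100 0 0 0 0; 100 0 0 0 0; 100 0 0 -1 0; 100 0 0 -3 0; 100 0 0 -6 0; 100 0 0 -9 0; 100 0 0 -12 0; 100 0 0 -12 0'
python3 -c "
from h import *
print(go(380,300,455))"
```

```text
clock: 17.65
eef_pos: [521.3, 82.1, 460.5]
tcp_rot: [-3.132, 0.007, -2.168]
contact_force: [1.0, 0.4, -0.2]
opening: 1.0
('shift cm', array([-10.06,  23.94,   0.4 ]), 'yaw now', np.float64(-124.23), 'roll', None)
```

```bash
python3 -m creep '100 -1.5 3.5 0 0; 100 -3 7 0 0; 100 -4.5 10.5 0 0; 100 -6 14 0 0; 100 -7.5 17.5 0 0; 100 -9 21 0 0; 100 -10 24 0 0; 100 -10 24 0 0; 100 -10 24 0 0; 100 -10 24 0 0'
python3 - <<'E'
from h import *
p,d=grab_frame('scene');cv2.imwrite('pics/s7.png',cv2.resize(p[130:380,170:460],None,fx=2.4,fy=2.4))
p,d=grab_frame('top');cv2.imwrite('pics/t7.png',cv2.resize(p[175:375,200:460],None,fx=3,fy=3));np.save("d7.npy",d)
C=cloud("top",d)
# knob: dark cluster at z ~193
P=C[200:340,180:330].reshape(-1,3);K=P[(abs(P[:,2]-193)<4)];print(len(K),np.median(K,0) if len(K) else 0)
if len(K):
    k=K.mean(0)[:2]-[623.14,11.25];print("r",np.linalg.norm(k),"turn rad",(np.arctan2(-118.7,-36.3)-np.arctan2(k[1],k[0]))%(2*np.pi))
print(sense()["contact_force"])
E
```

```text
clock: 18.65
eef_pos: [379.5, 299.3, 458.8]
tcp_rot: [-3.132, 0.006, -2.168]
contact_force: [1.5, -1.2, 0.3]
opening: 0.999
250 [520.58219069  81.24846215 192.16944021]
r 123.93458545478566 turn rad 1.8750697254721516
[-0.13254384  0.24667995 -0.63310483]
```

View pics/s7.png

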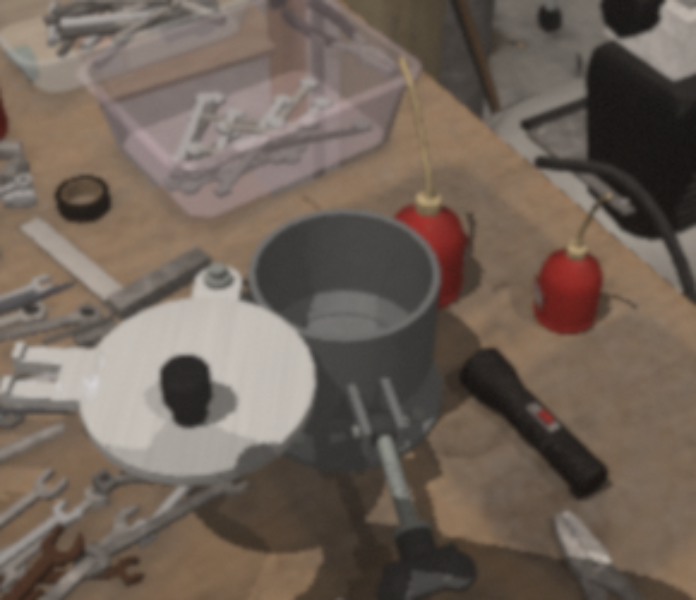

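View pics/t7.png

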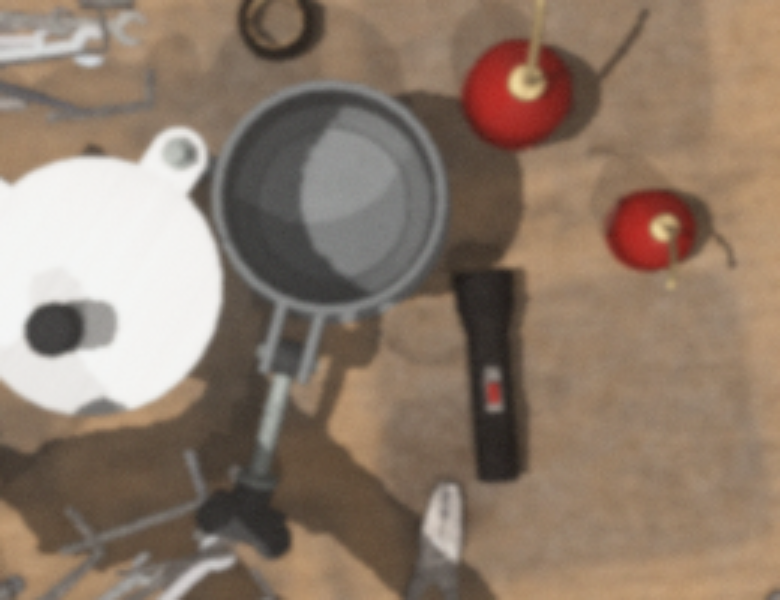

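The mouth lies open, with the cover aside at 1.875 rad. The eyebolt hangs forward and down, the can stands upright where it was, and the robot is clear. Hand in.

```bash
python3 -c "
from rig import *
print(sign_off())"
```

```text
the job is handed in; nothing more can be done
None
```

The pot is open and I have handed the job in at about 18.7 s on the robot's clock; the hand-in gave no verdict.

- **Wing nut:** I gripped it by its wings and unscrewed it about 170° in one grasp, to roughly 3.4 rad (estimated from the tool's turn).
- **Eyebolt:** I pushed it forward out of the slot with the rear finger, and it fell to its stop. I judged this by eye in both cameras, without measuring the angle.
- **Cover:** I turned it aside by its knob. After I let go, the knob's position in the top camera's depth image gave 1.875 of the 1.9 rad, against 1.878 from the arm's own pose.
- **Oil can:** it stands upright with no visible change of place in the top view. I compared pictures and did not measure its position.
- **Robot:** it is clear of everything, with the force reading near zero.

One move was mistyped. After the eyebolt dropped, I wrote a sideways shift where I meant a lift, and the tool backed off 44 mm through free air. It touched nothing. No check failed or disagreed.

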